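Fill the bottle carrier and hold it up level

TASK

Stand the two small white bottles that are on the worktop in the two empty pockets of the grey bottle carrier, one in each and upright, leaving the two bottles that are already in it where they are. Then take the loaded carrier by its overhead handle, lift it so that its underside is 12 to 15 cm above the worktop, and finish still holding it there, level and still, with the handle in the gripper and nothing else carrying it. Do not knock the bottles over or shift the brown bottle and the tape roll.

Things in the scene. Friction and masses are not known exactly. Their poses are not given: they have to be found in the camera images.
- handle (a point): middle of the carrier's handle: aluminium bar 12 mm thick (point's x), 14 mm high, 136 mm long along the point's y; its centre is 85 mm above the carrier's underside, its top 92 mm. Posts 5 mm thick, 20 mm wide, stand at its ends, 63 to 68 mm from the middle; thin black bands mark 45 mm either side. The carrier, filled, hangs level from this point. z is up
- carrier: the grey plastic bottle carrier, loose, 112 mm (x) by 126 mm (y, 136 mm over the posts), tray 22 mm high with four square pockets in two rows, and an overhead handle along y above its middle; origin at the centre of its underside, z up; 0.32 kg give or take, empty
- base (a point): centre of the carrier's underside, axes as the carrier's; 0 above the worktop when it stands
- cell_1 (a point): centre of the floor of a pocket of the carrier (40 mm square, walls 16 mm high above this floor; this floor is 6 mm above the carrier's underside); axes as the carrier's. Empty at the start; 26.5 mm to -x and 29.5 mm to +y of the carrier's centre
- cell_2 (a point): centre of the floor of a pocket of the carrier (40 mm square, walls 16 mm high above this floor; this floor is 6 mm above the carrier's underside); axes as the carrier's. Empty at the start; 26.5 mm to +x and 29.5 mm to -y of the carrier's centre
- cell_3 (a point): centre of the floor of a pocket of the carrier (40 mm square, walls 16 mm high above this floor; this floor is 6 mm above the carrier's underside); axes as the carrier's. Bottle c stands in it; 26.5 mm to -x and 29.5 mm to -y of the carrier's centre
- cell_4 (a point): centre of the floor of a pocket of the carrier (40 mm square, walls 16 mm high above this floor; this floor is 6 mm above the carrier's underside); axes as the carrier's. Bottle d stands in it; 26.5 mm to +x and 29.5 mm to +y of the carrier's centre
- bottle_a_mid (a point): small white plastic bottle with a screw cap, closed, 26 mm in diameter and 52 mm tall over the cap (the straight body is 45 mm high as a solid), 50 g give or take; this point is its centre, half-way up (26 mm above its base), z up along the bottle. To be loaded; stands on the worktop
- bottle_b_mid (a point): small white plastic bottle with a screw cap, closed, 26 mm in diameter and 52 mm tall over the cap (the straight body is 45 mm high as a solid), 50 g give or take; this point is its centre, half-way up (26 mm above its base), z up along the bottle. To be loaded; stands on the worktop
- bottle_c_mid (a point): small white plastic bottle with a screw cap, closed, 26 mm in diameter and 52 mm tall over the cap (the straight body is 45 mm high as a solid), 50 g give or take; this point is its centre, half-way up (26 mm above its base), z up along the bottle. Already in a pocket of the carrier
- bottle_d_mid (a point): small white plastic bottle with a screw cap, closed, 26 mm in diameter and 52 mm tall over the cap (the straight body is 45 mm high as a solid), 50 g give or take; this point is its centre, half-way up (26 mm above its base), z up along the bottle. Already in a pocket of the carrier, diagonally opposite bottle c
- bottle_a: the bottle of that letter; origin at the centre of its underside
- bottle_b: the bottle of that letter; origin at the centre of its underside
- bottle_c: the bottle of that letter; origin at the centre of its underside
- bottle_d: the bottle of that letter; origin at the centre of its underside
- amber: bystander: brown glass bottle with a black cap, 48 mm in diameter, 105 mm tall, loose; origin at the centre of its underside
- tape: bystander: roll of tape lying flat, 58 mm in diameter, 18 mm high, loose; origin at the centre of its underside
- tissues: fixed bystander: green pack of tissues, 170 x 108 x 144 mm, beside the lamp at the back; origin at the centre of its underside. Behind it and all along the back edge of the worktop stands a tall cabinet with a flat front, 0.62 m ahead of the base axis: keep the gripper clear of it
- uv_lamp: fixed tall lamp, an upright tube in a wire cage over half a metre tall on a round foot about 130 mm across, the cage about 80 mm across; origin at the centre of its foot. It stands between the start and the work: draw the arm in to 0.33 m from the base axis before swinging past. (The blue pipette stand left of the base does not hinder the arm.)
There are look-alikes about, which are no part of the job. What is shaped like the bottle_a but orange or pink is not meant.

How it is judged:
By the outcome, as a careful person would: the job done as asked, in the order asked, and still so for the second after the job is handed in, while the arm keeps its last pose, push and grip.
It also fails if it takes over 72 s, if anything falls off the work surface, if the arm or the gripper's body presses on something with over 40 N, if the wrist force passes 120 N, or if a joint passes its speed limit or range.

ROBOT

A 7-joint arm with a two-finger parallel gripper is mounted at the origin on the work surface; the furniture and walls round the work are solid. World frame = base frame: x ahead of the robot, y to its left, z up, the work surface at z = 0. Lengths are in m, angles in rad, forces in N, time in s.
With the tool pointing down it reaches from about 0.4 to 0.85 m from the base axis. Payload 4.5 kg.
Tool frame: the origin (TCP) lies at the very end of the fingers, on their centre line; the grasp point (between the pads) lies 19 mm behind it (tcp_to_grasp is the z of the grasp point in the tool frame, in m); z points along the fingers, y is the line along which they close (so a half turn about z gives the same grasp; the last joint's range is limited). The gripper opens to 88 mm and grips with 3 to 60 N. Pads are 18 mm wide; open, the fingers measure 123 mm over their backs; the gripper's body (75 mm by 187 mm) begins 45 mm behind the grasp point.
Start: joints at [1.169, 0.689, -0.195, 1.565, 0.157, 0.902, -0.215], TCP at [0.264, -0.567, 0.215] pointing down, gripper open.
Joint ranges: [-3.01, 3.01], [-0.46, 2.08], [-1.47, 1.51], [0.13, 2.56], [-1, 4.14], [0.04, 2.09], [-2.66, 2.66]. Speed limits (rad/s): [2.57, 2.57, 3.14, 3.14, 3.14, 3.14, 3.14].

INTERFACE

Orientations are given as a unit quaternion [x, y, z, w].
In Python, from plant import * gives the robot as it stands. The module is installed in compiled form; this text tells all that it offers.
- The arm moves only by the shell command python3 -m jog 'ROWS' [OPENING] [FORCE]. ROWS is JSON, a list that holds one entry, the list of rows, each a list of 6 numbers: the shift along the tool's x, y, z in m, then the turn, a rotation vector about the tool's x, y, z in rad. In form: [[[dx, dy, dz, ax, ay, az], ...]]. A call has 1 to 12 rows; each row shifts and turns the commanded pose from where the row before left it, along the tool's axes as they then stand; what a row does not reach is not made up. A row lasts 1/8 s, in which the tool goes at most 62.5 mm and 10.7 degrees, less where a joint would pass 70% of its speed; a pose out of reach is approached as far as the arm can. A call with a gripper value outside its range is refused whole. OPENING is the finger opening in m, from 0 to 0.0881, set as the call begins (- or left out, the last holds). The fingers move at their own pace and stop on an object; FORCE is the grip in N (left out, the last holds). Time passes only in rows, so rows that do not move let the fingers close. It gives the time, the measured TCP pose, the force, the opening and the grip force at its end, in the units of the state.
- get_state(): the state, without advancing time (a new reading comes with each control period).
- snapshot(name): name is "scene" or "top"; returns a dict with "frame" (420x560x3 uint8, red, green, blue), "mtx" (3x3 intrinsics, pixels), "D" ([k1, k2, p1, p2, k3] as OpenCV has them; the pictures are not rectified), "xyz" and "orientation" of the camera in the world. Camera axes: x right, y down, z forward; pixel columns grow to the right and rows downward; lengths in m; the calibration is good to about 2 mm. A picture is of the moment at which its call begins. There is no depth.
- finish_job(): hands the job in; it is judged then, once.
The state is a dict: "clock": time; "q": joint angles; "qd": joint speeds; "joint_torque": joint torques, N m; "tool_pos": TCP position; "eef_rot": TCP orientation; "contact_force": force on the tool from outside, world axes, zero at the start; "moment": the same for the moment, N m; "opening": opening from 0.0 (shut) to 1.0 (fully open); "finger_force": force on a finger pad.
Only numpy, scipy, OpenCV 4.12 (cv2) and the standard library are available. Lean on these libraries where they do the work, as an engineer would, in place of code of your own. Each camera call takes 0.05 s, during which the arm holds its last target. There are 200 camera calls.

## Working session

There is one attempt and no reset: what is moved stays moved. The work goes in short steps, Python scripts to look and compute and a shell command to move; the robot and the scene stay as the last step left them, time stands still between calls to the robot, and variables do not carry over. Pictures are saved under pics/ and viewed, at most 10 in all, crops included, and the job is handed in when it is done.

```bash
mkdir -p pics; cat > h.py <<'E'
import numpy as np,cv2
from scipy.spatial.transform import Rotation as R
from plant import *
def cam(n):
    s=snapshot(n); s={k:(np.array(v) if not isinstance(v,str) else v) for k,v in s.items()}; return s
def ray(s,uv,z):
    p=cv2.undistortPoints(np.array(uv,float).reshape(-1,1,2),s['mtx'],s['D']).reshape(-1,2)
    d=R.from_quat(s['orientation']).apply(np.c_[p,np.ones(len(p))])
    o=s['xyz']; return o+d*((z-o[2])/d[:,2])[:,None]
def proj(s,P):
    r=R.from_quat(s['orientation']).inv(); P=np.atleast_2d(P).astype(float)
    return cv2.projectPoints(r.apply(P-s['xyz']),np.zeros(3),np.zeros(3),s['mtx'],s['D'])[0].reshape(-1,2)
E
python3 - <<'E'
from h import *
for n in('scene','top'):
    s=cam(n); cv2.imwrite(f'pics/{n}0.png',s['frame'][...,::-1]); print(n,s['xyz'],s['orientation'],s['mtx'].tolist())
print(get_state())
E
```

```text
scene [0.02872685 0.48407539 0.67115352] [-0.36687912  0.84948395 -0.34656591  0.15384669] [[385.3039678247452, 0.0, 284.05494679928324], [0.0, 385.3039678247452, 213.1246506993581], [0.0, 0.0, 1.0]]
top [0.35580413 0.06516704 1.36820371] [-0.70145243  0.71161089 -0.03248201  0.02278935] [[537.7123377167458, 0.0, 284.0508767707738], [0.0, 537.7123377167458, 215.144658098649], [0.0, 0.0, 1.0]]
{'clock': 0.1, 'q': array([ 1.16883046,  0.68987348, -0.19454533,  1.56616994,  0.15730883,
        0.90252524, -0.21511309]), 'qd': array([ 0.00076108,  0.00106209,  0.00118207, -0.00078074, -0.00081122,
       -0.00093233,  0.00054076]), 'joint_torque': array([-2.27317782e-03, -5.28492808e+01, -1.27163731e+00, -1.53835237e+01,
       -5.26486861e-02,  1.95467881e-03, -8.16965354e-06]), 'tool_pos': array([ 0.26354185, -0.56608595,  0.21452621]), 'eef_rot': array([ 9.76348363e-01,  2.16201867e-01, -2.24394706e-04, -7.59025922e-04]), 'contact_force': array([ 0.2454057 , -0.33912295,  0.72570053]), 'moment': array([-0.00500559, -0.02708238, -0.00600452]), 'finger_force': 0.0, 'opening': 0.9993306109893377}
```

View pics/scene0.png

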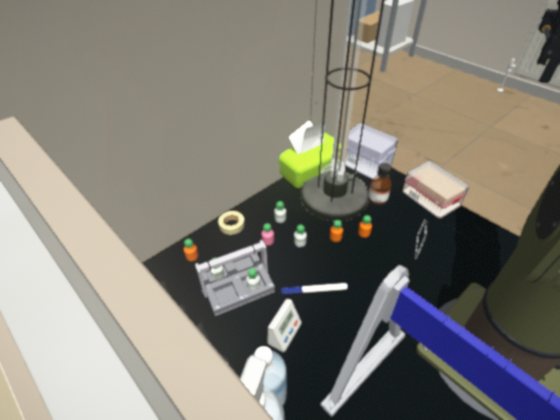

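View pics/top0.png

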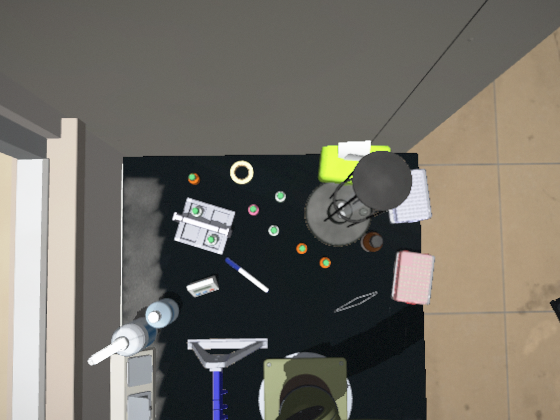

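```bash
python3 - <<'E'
from h import *
s=cam('top'); f=s['frame'][...,::-1]
cv2.imwrite('pics/crop1.png',cv2.resize(f[165:265,165:305],None,fx=5.5,fy=5.5,interpolation=cv2.INTER_CUBIC))
for n,uv,z in[('lamp',(339,214),0),('lampfootR',(306,214),0),('amber',(371,242),.1),('tape',(242,172),.018),('a',(280,196),.052),('b',(273,230),.052),('pink',(253,210),.052),('orange',(302,248),.052),('orange2',(325,263),.052),('h1',(175,217),.092),('h2',(227,232),.092)]: print(n,ray(s,uv,z).round(3))
s2=cam('scene')
for n,P in [('a',ray(s,(280,196),.052)),('b',ray(s,(273,230),.052))]: print(n,proj(s2,P))
cv2.imwrite('pics/crop2.png',cv2.resize(s2['frame'][190:320,180:320,::-1],None,fx=4.5,fy=4.5,interpolation=cv2.INTER_CUBIC))
E
```

```text
lamp [[ 0.464 -0.095  0.   ]]
lampfootR [[ 0.465 -0.011  0.   ]]
amber [[ 0.389 -0.158  0.1  ]]
tape [[0.573 0.151 0.018]]
a [[0.506 0.056 0.052]]
b [[0.423 0.074 0.052]]
pink [[0.473 0.122 0.052]]
orange [[0.378 0.004 0.052]]
orange2 [[ 0.34  -0.052  0.052]]
h1 [[0.455 0.306 0.092]]
h2 [[0.417 0.183 0.092]]
a [[280.07789769 203.41857609]]
b [[299.89502427 226.76352972]]
```

View pics/crop1.png

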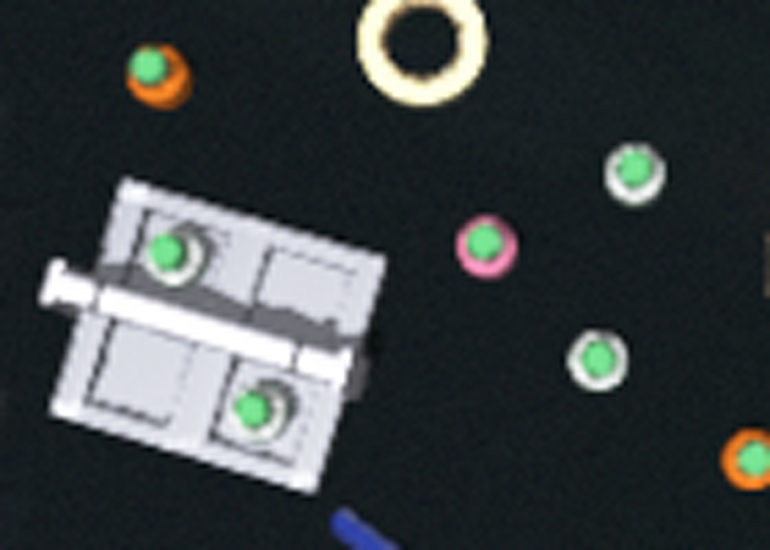

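The crop shows exactly two white bottles on the worktop, a at top-view pixel (280,196) and b at (273,230). The look-alikes are pink (253,210) and orange (194,179), (302,248) and (325,263), so they fail on body colour. In the carrier, the lower-left (cell_1) and upper-right (cell_2) pockets are empty. I'll refine the positions by mask and start drawing the arm in.

```bash
cat > meas.py <<'E'
from h import *
def caps(s):
    hsv=cv2.cvtColor(s['frame'],cv2.COLOR_RGB2HSV)
    m=cv2.inRange(hsv,(50,60,90),(80,255,255))
    n,l,st,c=cv2.connectedComponentsWithStats(m)
    return [c[i] for i in range(1,n) if 8<st[i,4]<400]
if __name__=='__main__':
    t,s=cam('top'),cam('scene')
    cs=np.array(caps(s))
    for c in caps(t):
        P=ray(t,c,.050)[0]; p=proj(s,P)[0]; j=np.argmin(np.linalg.norm(cs-p,axis=1)) if len(cs) else 0
        Q=ray(s,cs[j],.050)[0]
        print(c.round(1),'top',P[:2].round(4),'scene',Q[:2].round(4),cs[j].round(1))
    k=np.array([(125,180),(386,257),(315,492),(50,412)])/5.5+165-.4
    C=ray(t,k,.022)[:,:2]; print('tray corners',C.round(4).tolist(),C.mean(0).round(4))
    for a,b in((0,1),(3,2),(3,0),(2,1)): d=C[b]-C[a]; print(np.hypot(*d).round(4),np.degrees(np.arctan2(d[1],d[0])).round(1))
    g=t['frame'].astype(int)
    m=((g.min(2)>235)).astype(np.uint8); m[:200]=0; m[242:]=0; m[:,:170]=0; m[:,232:]=0
    pts=np.argwhere(m)[:,::-1].astype(float); W=ray(t,pts,.092)[:,:2]; w=W-W.mean(0); v=np.linalg.svd(w)[2][0]; q=w@v
    print('handle n',len(q),W.mean(0).round(4),'mid',(W.mean(0)+v*(q.max()+q.min())/2).round(4),'len',q.max()-q.min(),'ang',np.degrees(np.arctan2(v[1],v[0])))
E
python3 meas.py
python3 -m jog '[[[0,0,0,0,0,0],[0,-0.02,0,0,0,0],[0,-0.03,0,0,0,0],[0,-0.03,0,0,0,0],[0,-0.03,0,0,0,0],[0,-0.03,0,0,0,0],[0,-0.03,0,0,0,0],[0,-0.03,0,0,0,0],[0,-0.03,0,0,0,0],[0,-0.03,0,0,0,0],[0,-0.03,0,0,0,0],[0,0,0,0,0,0]]]' 0.05
```

```text
[191.4 176.6] top [0.5576 0.2737] scene [0.5559 0.2744] [187.8 241.9]
[280.1 195.2] top [0.5084 0.0554] scene [0.5051 0.0583] [279.6 204.8]
[252.6 208.6] top [0.4761 0.1234] scene [0.4747 0.1249] [266.6 226.5]
[195.1 210.4] top [0.4736 0.2646] scene [0.5559 0.2744] [187.8 241.9]
[273.5 229.6] top [0.4237 0.0727] scene [0.4196 0.0756] [300.3 228.5]
[210.7 239. ] top [0.4029 0.2268] scene [0.4021 0.227 ] [251.9 272.6]
[301.9 248.1] top [0.3774 0.0038] scene [0.3759 0.005 ] [337.1 222.9]
[325.4 262.2] top [ 0.342 -0.053] scene [ 0.3397 -0.0528] [366.7 218.4]
tray corners [[0.5094, 0.2884], [0.4725, 0.1695], [0.3659, 0.2025], [0.4039, 0.3226]] [0.4379 0.2457]
0.1246 -107.3
0.126 -107.5
0.1109 -17.9
0.1115 -17.2
handle n 234 [0.4367 0.2487] mid [0.436  0.2462] len 0.13336894440709995 ang 73.8838940335348
clock: 1.8
tool_pos: [0.1403, -0.3021, 0.2154]
eef_rot: [0.976, 0.216, -0.001, -0.001]
contact_force: [0.4, -0.8, 0.0]
opening: 0.568
finger_force: 0.0
```

```bash
python3 -m jog '[[[0,0,0,0,0,0.123],[0,0,0,0,0,0.123],[0,0,0,0,0,0.123],[0,0,0,0,0,0.123],[0,0,0,0,0,0.123],[0,0,0,0,0,0.123],[0.017,-0.023,0,0,0,0],[0.017,-0.023,0,0,0,0],[0.017,-0.023,0,0,0,0],[0.018,-0.022,0,0,0,0],[0,0,0,0,0,0]]]'
cat > go.py <<'E'
import sys
from h import *
C=np.array([.4375,.246]); yaw=np.radians(-17.4)
X=np.array([np.cos(yaw),np.sin(yaw)]);Y=np.array([-X[1],X[0]])
T=dict(a=np.array([.508,.056]),b=np.array([.4232,.0733]),c1=C-.0265*X+.0295*Y,c2=C+.0265*X-.0295*Y,h=C)
def delta(xyz,yawt):
    s=get_state(); r=R.from_quat(s['eef_rot']); p=np.array(s['tool_pos'])
    goal=R.from_euler('z',yawt)*R.from_quat([1,0,0,0])
    print('t',round(s['clock'],2),'pos',p.round(4),'d tool',r.inv().apply(np.array(xyz)-p).round(4),'rot',(r.inv()*goal).as_rotvec().round(4),'F',np.round(s['contact_force'],1),'open',round(s['opening']*.0881,4))
if __name__=='__main__':
    k=sys.argv[1]; z=float(sys.argv[2]); yw=yaw+(np.pi/2*float(sys.argv[3]) if len(sys.argv)>3 else 0)
    xy=T[k] if k in T else np.array(eval(k)); delta([*xy,z],yw)
E
python3 go.py .3,-.14 .215
```

```text
clock: 3.18
tool_pos: [0.2374, -0.2379, 0.2154]
eef_rot: [0.989, -0.148, 0.001, 0.001]
contact_force: [0.0, -0.1, 0.2]
opening: 0.569
finger_force: 0.0
t 3.17 pos [ 0.2374 -0.2379  0.2154] d tool [ 0.0311 -0.1119  0.0004] rot [ 0.0007 -0.0029  0.0061] F [ 0.  -0.1  0.2] open 0.0501
```

```bash
python3 -m jog '[[[0.008,-0.028,0,0,0,0],[0.008,-0.028,0,0,0,0],[0.008,-0.028,0,0,0,0],[0.008,-0.028,0,0,0,0.006],[-0.001,-0.031,0,0,0,0],[-0.001,-0.031,0,0,0,0],[-0.001,-0.031,0,0,0,0],[-0.001,-0.031,0,0,0,0],[-0.009,-0.025,0,0,0,0],[-0.009,-0.025,0,0,0,0],[-0.009,-0.025,0,0,0,0],[0,0,0,0,0,0]]]'; python3 go.py b .12
```

```text
clock: 4.68
tool_pos: [0.3302, 0.0598, 0.2153]
eef_rot: [0.988, -0.152, 0.001, -0.0]
contact_force: [-0.1, -0.9, -1.0]
opening: 0.569
finger_force: 0.0
t 4.67 pos [0.3302 0.0598 0.2153] d tool [ 0.0845 -0.0408  0.0954] rot [-0.0006 -0.0011 -0.0018] F [-0.1 -0.9 -1. ] open 0.0502
```

```bash
python3 -m jog '[[[0.021,-0.01,0.01,0,0,0],[0.021,-0.01,0.028,0,0,0],[0.021,-0.01,0.028,0,0,0],[0.021,-0.011,0.028,0,0,0],[0,0,0,0,0,0],[0,0,0,0,0,0]]]'; python3 go.py b .025
python3 - <<'E'
from h import *
s=cam('scene'); f=s['frame'][...,::-1]
cv2.imwrite('pics/b1.png',cv2.resize(f[160:290,230:370],None,fx=4.5,fy=4.5,interpolation=cv2.INTER_CUBIC))
E
```

```text
clock: 5.42
tool_pos: [0.4207, 0.0712, 0.1218]
eef_rot: [0.988, -0.154, -0.0, 0.0]
contact_force: [-0.3, -1.2, -0.4]
opening: 0.569
finger_force: 0.0
t 5.42 pos [0.4207 0.0712 0.1218] d tool [ 0.0018 -0.0029  0.0968] rot [ 0.0011  0.0007 -0.0062] F [-0.3 -1.2 -0.4] open 0.0501
```

View pics/b1.png

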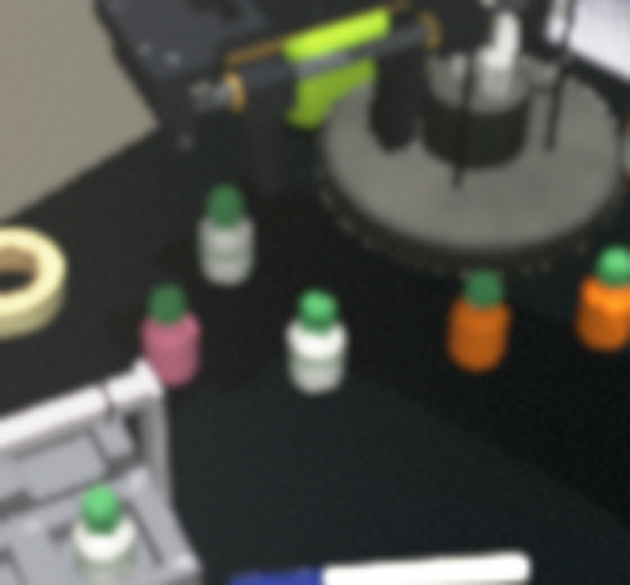

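The view is from the side, with b at crop (317,340) standing free under the gripper and pink at (170,335) well clear of it. I'm descending on b.

```bash
python3 -m jog '[[[0.002,-0.003,0.01,0,0,-0.006],[0,0,0.02,0,0,0],[0,0,0.02,0,0,0],[0,0,0.02,0,0,0],[0,0,0.017,0,0,0],[0,0,0.010,0,0,0],[0,0,0,0,0,0],[0,0,0,0,0,0]]]'; python3 go.py b .025; python3 -m jog '[[[0,0,0,0,0,0],[0,0,0,0,0,0],[0,0,0,0,0,0],[0,0,0,0,0,0],[0,0,0,0,0,0],[0,0,0,0,0,0]]]' 0.015 12;  python3 go.py b .025
```

```text
clock: 6.48
tool_pos: [0.4274, 0.0755, 0.0276]
eef_rot: [0.989, -0.15, -0.003, 0.001]
contact_force: [0.6, -0.1, 0.1]
opening: 0.57
finger_force: 0.0
t 6.47 pos [0.4274 0.0755 0.0276] d tool [-0.0034  0.0034  0.0026] rot [0.0026 0.0049 0.0018] F [ 0.6 -0.1  0.1] open 0.0502
clock: 7.22
tool_pos: [0.4274, 0.0754, 0.0272]
eef_rot: [0.989, -0.151, -0.003, 0.001]
contact_force: [0.3, 0.1, 0.7]
opening: 0.169
finger_force: 0.0
t 7.22 pos [0.4274 0.0754 0.0272] d tool [-0.0034  0.0033  0.0022] rot [0.0029 0.0055 0.0015] F [0.3 0.1 0.7] open 0.0149
```

```bash
python3 - <<'E'
from h import *
s=cam('scene'); f=s['frame'][...,::-1]
t=cam('top'); g=t['frame'][...,::-1]
A=cv2.resize(f[160:290,240:360],None,fx=3.3,fy=4,interpolation=cv2.INTER_CUBIC);B=cv2.resize(g[165:265,235:335],None,fx=4,fy=5.2,interpolation=cv2.INTER_CUBIC)
cv2.imwrite('pics/b2.png',np.hstack([A,B])); print(get_state()['tool_pos'],get_state()['opening'])
E
```

```text
[0.42745388 0.07543491 0.02717699] 0.17002026093413058
```

View pics/b2.png

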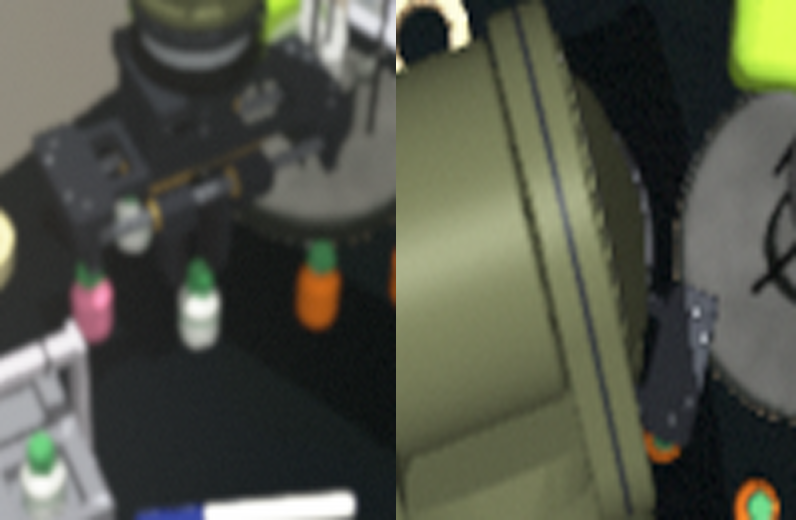

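```bash
python3 - <<'E'
from h import *
s=cam('scene'); t=cam('top'); st=get_state()
for z in(0,.0,.02,.03,.06): print(z,proj(s,[*st['tool_pos'][:2],z+st['tool_pos'][2]]),proj(t,[*st['tool_pos'][:2],z+st['tool_pos'][2]]))
print('b',proj(s,[[.4232,.0733,0],[.4232,.0733,.05]]))
for z in (0,.01,.02,.05): print(z,ray(s,(300.4,243),z),ray(s,(300.3,228.5),z),ray(t,(273.3,229.6),z))
# two-ray intersection of caps
def rr(c,uv):
    a=ray(c,uv,0)[0]; d=a-c['xyz']; return c['xyz'],d/np.linalg.norm(d)
for n,u1,u2 in[('b',(273.5,229.6),(300.3,228.5)),('a',(280.1,195.2),(279.6,204.8)),('c',(210.7,239),(251.9,272.6)),('pink',(252.6,208.6),(266.6,226.5)),('or',(301.9,248.1),(337.1,222.9))]:
    o1,d1=rr(t,u1);o2,d2=rr(s,u2)
    k=np.linalg.lstsq(np.c_[d1,-d2],o2-o1,rcond=None)[0]; print(n,(o1+k[0]*d1).round(4),(o2+k[1]*d2).round(4))
print(s['xyz'],s['orientation'],t['xyz'],t['orientation'])
E
```

```text
0 [[297.66854547 233.4982565 ]] [[272.45105574 228.60750929]]
0.0 [[297.66854547 233.4982565 ]] [[272.45105574 228.60750929]]
0.02 [[297.8328545  227.43837184]] [[272.38297221 228.17452921]]
0.03 [[297.91719684 224.33142326]] [[272.34815482 227.95310537]]
0.06 [[298.1794688  214.68591447]] [[272.24045548 227.26817824]]
b [[299.43205301 241.95336006]
 [299.91834183 227.10212494]]
0 [[0.41948368 0.07389077 0.        ]] [[0.45117384 0.04272117 0.        ]] [[0.42632501 0.0735252  0.        ]]
0.01 [[0.41366151 0.0800024  0.01      ]] [[0.4448795  0.04929722 0.01      ]] [[0.42580959 0.07346411 0.01      ]]
0.02 [[0.40783934 0.08611404 0.02      ]] [[0.43858516 0.05587328 0.02      ]] [[0.42529416 0.07340302 0.02      ]]
0.05 [[0.39037284 0.10444895 0.05      ]] [[0.41970213 0.07560144 0.05      ]] [[0.42374788 0.07321976 0.05      ]]
b [0.424  0.0728 0.0446] [0.4231 0.072  0.0445]
a [0.509  0.0553 0.0454] [0.5087 0.055  0.0454]
c [0.4029 0.2268 0.0491] [0.4027 0.2266 0.0491]
pink [0.4764 0.1235 0.0476] [0.4764 0.1235 0.0476]
or [0.3774 0.0037 0.0478] [0.377  0.0034 0.0478]
[0.02872685 0.48407539 0.67115352] [-0.36687912  0.84948395 -0.34656591  0.15384669] [0.35580413 0.06516704 1.36820371] [-0.70145243  0.71161089 -0.03248201  0.02278935]
```

```bash
python3 - <<'E'
from meas import *
s=cam('scene')
for c in caps(s): print(c.round(1), ray(s,c,.047)[0].round(4))
cv2.imwrite('pics/b3.png',cv2.resize(s['frame'][185:265,265:345,::-1],None,fx=7,fy=7,interpolation=cv2.INTER_CUBIC))
E
```

```text
[366.6 218.5] [ 0.3411 -0.0552  0.047 ]
[337.2 223.6] [0.376  0.0043 0.047 ]
[265.9 228.8] [0.4727 0.1288 0.047 ]
[300.2 229.6] [0.4194 0.076  0.047 ]
[187.9 241.9] [0.5584 0.2732 0.047 ]
[251.9 272.6] [0.4039 0.2257 0.047 ]
```

View pics/b3.png

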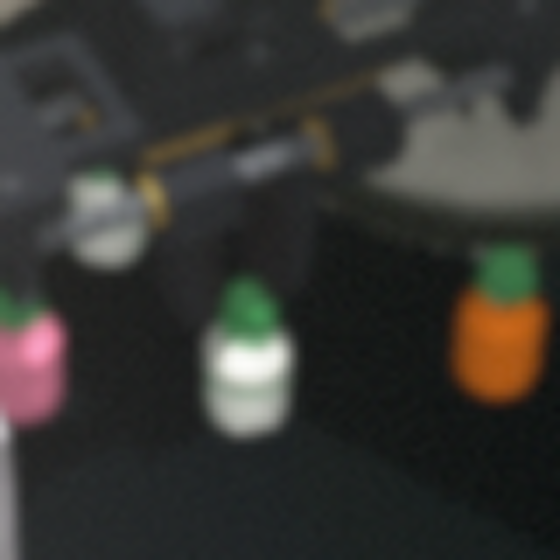

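```bash
python3 -m jog '[[[0,0,-0.02,0,0,0],[0,0,-0.02,0,0,0],[0,0,0,0,0,0],[0,0,0,0,0,0],[0,0,0,0,0,0]]]'; python3 - <<'E'
from h import *
s=cam('scene'); st=get_state(); r=R.from_quat(st['eef_rot']); p=np.array(st['tool_pos'])
o=st['opening']*.0881/2
k=8; x0,y0=265,185
im=s['frame'][y0:y0+70,x0:x0+80,::-1].astype(float)/255
im=(255*im**.45).astype(np.uint8); im=cv2.resize(im,None,fx=k,fy=k,interpolation=cv2.INTER_CUBIC)
for sg,col in((1,(0,0,255)),(-1,(255,255,0))):
  for y in(o,o+.0175):
    for x in(-.009,.009):
      u=(proj(s,p+r.apply([x,sg*y,0]))[0]-[x0,y0]+.5)*k; cv2.circle(im,tuple(int(v) for v in u),4,col,-1)
cv2.imwrite('pics/b4.png',im); print(p,st['opening'])
E
```

```text
clock: 8.1
tool_pos: [0.4273, 0.0754, 0.0665]
eef_rot: [0.989, -0.15, -0.003, 0.001]
contact_force: [-0.5, -0.5, -0.6]
opening: 0.17
finger_force: 0.0
[0.42726605 0.07541708 0.06656218] 0.1714121692094457
```

View pics/b4.png

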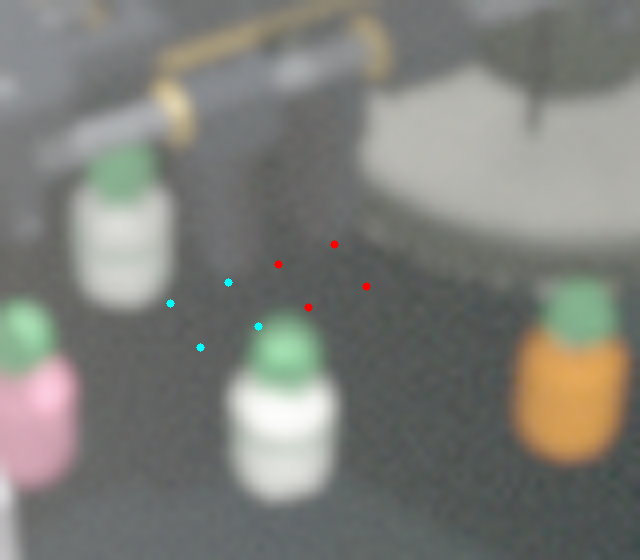

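```bash
python3 -m jog '[[[0,0,-0.01,0,0,0],[0.016,-0.002,0,0,0,0],[0.015,-0.002,0,0,0,0],[0,0,0.02,0,0,0],[0,0,0.015,0,0,0],[0,0,0.01,0,0,0],[0,0,0,0,0,0],[0,0,0,0,0,0]]]'; python3 go.py b .025
for i in 1; do python3 -m jog '[[[0,0,0.006,0,0,0],[0,0,0.005,0,0,0],[0,0,0,0,0,0]]]' ; python3 go.py b .025; done
```

```text
clock: 9.15
tool_pos: [0.4583, 0.07, 0.0322]
eef_rot: [0.989, -0.151, -0.003, 0.001]
contact_force: [-0.3, -0.5, -0.3]
opening: 0.171
finger_force: 0.0
t 9.15 pos [0.4583 0.07   0.0322] d tool [-0.0344  0.0073  0.0074] rot [0.0029 0.0053 0.0015] F [-0.3 -0.5 -0.3] open 0.0151
clock: 9.52
tool_pos: [0.4579, 0.07, 0.0206]
eef_rot: [0.989, -0.151, -0.003, 0.001]
contact_force: [0.2, -0.1, 0.7]
opening: 0.17
finger_force: 0.0
t 9.53 pos [0.4579 0.07   0.0206] d tool [-0.0342  0.0072 -0.0041] rot [0.0032 0.0061 0.0015] F [ 0.2 -0.1  0.7] open 0.015
```

```bash
python3 -m jog '[[[0,0,0.006,0,0,0],[0,0,0.005,0,0,0],[0,0,0,0,0,0]]]' | sed -n '2p;4p'; python3 -m jog '[[[0,0,0.003,0,0,0],[0,0,0,0,0,0]]]'| sed -n '2p;4p';python3 -m jog '[[[0,0,0.003,0,0,0],[0,0,0,0,0,0]]]'| sed -n '2p;4p'
```

```text
tool_pos: [0.4579, 0.07, 0.0096]
contact_force: [0.5, 0.5, -1.2]
tool_pos: [0.458, 0.07, 0.0069]
contact_force: [0.9, -0.6, 0.8]
tool_pos: [0.458, 0.07, 0.0039]
contact_force: [-0.4, -0.4, -0.2]
```

```bash
python3 -m jog '[[[0,0,0.003,0,0,0],[0,0,0,0,0,0]]]' | sed -n '2p;4p'; python3 -m jog '[[[0,0,0.003,0,0,0],[0,0,0,0,0,0]]]'| sed -n '2p;4p';python3 -m jog '[[[0,0,0,0,0,0],[0,0,0,0,0,0]]]'| sed -n '2p;4p'
```

```text
tool_pos: [0.458, 0.07, 0.0008]
contact_force: [1.2, 0.1, 0.4]
tool_pos: [0.4579, 0.07, -0.0022]
contact_force: [-0.4, -0.6, 0.2]
tool_pos: [0.4581, 0.07, -0.0019]
contact_force: [-0.2, 0.1, -0.1]
```

```bash
for i in 1; do python3 -m jog '[[[0,0,0.004,0,0,0],[0,0,0,0,0,0]]]' | sed -n '2p;4p'; python3 -m jog '[[[0,0,0.003,0,0,0],[0,0,0,0,0,0]]]'| sed -n '2p;4p';python3 -m jog '[[[0,0,0.003,0,0,0],[0,0,0,0,0,0]]]'| sed -n '2p;4p'; done
```

```text
tool_pos: [0.4579, 0.07, -0.0063]
contact_force: [-0.9, -0.5, -0.8]
tool_pos: [0.4579, 0.07, -0.0092]
contact_force: [-0.3, -0.5, 0.4]
tool_pos: [0.4588, 0.0701, -0.0115]
contact_force: [-0.2, -1.1, -0.1]
```

```bash
 python3 -m jog '[[[0,0,0.003,0,0,0],[0,0,0,0,0,0]]]' | sed -n '2p;4p'; python3 -m jog '[[[0,0,0.002,0,0,0],[0,0,0,0,0,0]]]'| sed -n '2p;4p'; python3 -m jog '[[[0,0,0.002,0,0,0],[0,0,0,0,0,0]]]'| sed -n '2p;4p'
```

```text
tool_pos: [0.4595, 0.0702, -0.014]
contact_force: [-0.3, 0.6, -0.6]
tool_pos: [0.4592, 0.0702, -0.0155]
contact_force: [0.6, -0.0, 0.8]
tool_pos: [0.4592, 0.0702, -0.0174]
contact_force: [0.5, 0.8, -0.3]
```

```bash
python3 -m jog '[[[0,0,0.003,0,0,0],[0,0,0,0,0,0]]]' | sed -n '2p;4p'; python3 -c "
from h import *
s=get_state();print(s['q'].round(3),s['joint_torque'].round(1),s['eef_rot'].round(4),s['clock'])"
```

```text
tool_pos: [0.4591, 0.0702, -0.0204]
contact_force: [0.4, 0.6, -0.2]
[-0.276  0.954  0.042  2.171 -0.919  0.044 -1.206] [ -0.1 -48.1   2.2  -0.4  -0.8  -0.    0.9] [ 0.9885 -0.151  -0.0046  0.0015] 12.9
```

```bash
python3 -m jog '[[[0,0,0.002,0,0,0],[0,0,0,0,0,0]]]' | sed -n '2p;4p'; python3 -m jog '[[[0,0,0.002,0,0,0],[0,0,0,0,0,0]]]' | sed -n '2p;4p'; python3 -c "
from h import *
s=get_state();print(s['q'].round(3),s['eef_rot'].round(4),s['clock'])
c=cam('scene')
x0,y0,k=255,170,8
im=c['frame'][y0:y0+70,x0:x0+90,::-1].astype(float)/255
im=cv2.resize((255*im**.45).astype(np.uint8),None,fx=k,fy=k,interpolation=cv2.INTER_CUBIC)
r=R.from_quat(s['eef_rot']);p=s['tool_pos'];o=.0075
for dz,cc in((-.02,(0,0,255)),(-.03,(255,255,0))):
  for y in(o,-o,o+.0175,-o-.0175):
    for x in(-.009,.009):
      u=(proj(c,p+r.apply([x,y,dz]))[0]-[x0,y0]+.5)*k; cv2.circle(im,tuple(int(v) for v in u),3,cc,-1)
cv2.imwrite('pics/b5.png',im)"
```

```text
tool_pos: [0.4594, 0.0702, -0.0222]
contact_force: [-0.3, 0.1, -0.4]
tool_pos: [0.4596, 0.0703, -0.0231]
contact_force: [-1.3, -0.9, 9.6]
[-0.276  0.96   0.043  2.168 -0.997  0.044 -1.128] [ 0.9886 -0.1507 -0.005   0.0014] 13.4
```

View pics/b5.png

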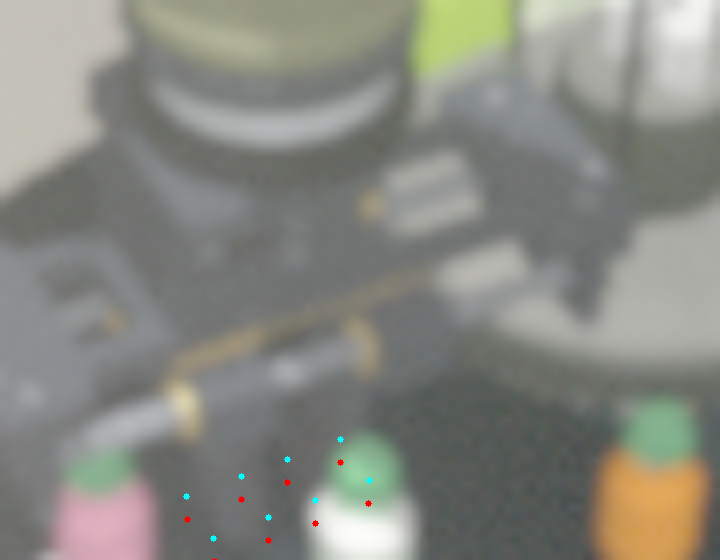

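Contact with the table comes at a reading of -0.023, so the true TCP is about 23 mm above what is reported. The fingers had closed above b's body, and b hasn't moved. I'll put that offset into the helper and grasp again.

```bash
sed -i "s/p=np.array(s\['tool_pos'\])$/p=np.array(s['tool_pos'])+[0,0,.0227]/" go.py; sed -i "s/.4232,.0733/.4237,.073/" go.py
python3 -m jog '[[[0,0,-0.02,0,0,0],[0,0,-0.03,0,0,0],[0,0,-0.03,0,0,0],[-0.012,0.002,0,0,0,0],[-0.015,0.003,0,0,0,0],[0,0,0,0,0,0],[0,0,0,0,0,0]]]' 0.05; python3 go.py b .025; python3 -c "
from h import *
print(get_state()['q'].round(3))"
```

```text
clock: 14.32
tool_pos: [0.4342, 0.0736, 0.0563]
eef_rot: [0.989, -0.151, -0.005, 0.002]
contact_force: [-0.7, 0.4, 0.5]
opening: 0.566
finger_force: 0.0
t 14.32 pos [0.4342 0.0736 0.079 ] d tool [-0.0094  0.0034  0.0541] rot [0.0047 0.0088 0.0012] F [-0.7  0.4  0.5] open 0.0498
[-0.418  0.802  0.241  2.237 -0.942  0.214 -1.189]
```

```bash
python3 -m jog '[[[-0.009,0.003,0,0.004,0.008,0],[0,0,0.014,0,0,0],[0,0,0.014,0,0,0],[0,0,0.014,0,0,0],[0,0,0.011,0,0,0],[0,0,0,0,0,0],[0,0,0,0,0,0]]]'; python3 go.py b .025;python3 -c "
from h import *
print(get_state()['q'].round(3))"
```

```text
clock: 15.2
tool_pos: [0.4305, 0.0746, 0.0097]
eef_rot: [0.989, -0.15, -0.007, 0.003]
contact_force: [-0.6, 0.2, -0.4]
opening: 0.568
finger_force: 0.0
t 15.2 pos [0.4305 0.0746 0.0324] d tool [-0.0059  0.0035  0.0075] rot [0.0072 0.0129 0.0017] F [-0.6  0.2 -0.4] open 0.05
[-0.304  0.887  0.045  2.247 -0.999  0.043 -1.148]
```

```bash
python3 -m jog '[[[0,0,-0.015,0,0,0],[0,0,-0.01,0,-0.03,0],[0,0.003,0,0.007,-0.03,0],[-0.006,0,0,0,0,0],[0,0,0,0,0,0],[0,0,0,0,0,0]]]' >/dev/null; python3 go.py b .025;python3 -c "
from h import *
print(get_state()['q'].round(3))"
```

```text
t 15.95 pos [0.4237 0.0739 0.0577] d tool [0.0027 0.0009 0.0326] rot [-0.0003  0.0739  0.0014] F [-0.  -0.6 -0.4] open 0.0498
[-0.381  0.852  0.22   2.216 -0.941  0.252 -1.17 ]
```

```bash
python3 -m jog '[[[0.001,0.001,0.012,0,0,0],[0.001,0,0.012,0,0,0],[0.001,0,0.008,0,0,0],[0,0,0,0,0,0],[0,0,0,0,0,0]]]' >/dev/null; python3 go.py b .025;python3 -c "
from h import *
print(get_state()['q'].round(3))"; python3 -m jog '[[[0,0,0,0,0,0],[0,0,0,0,0,0],[0,0,0,0,0,0],[0,0,0,0,0,0],[0,0,0,0,0,0]]]' 0.015 12;  python3 go.py b .025
```

```text
t 16.57 pos [0.4245 0.0725 0.0257] d tool [-0.0009 -0.0003  0.0008] rot [-0.0001  0.0732  0.0011] F [-0.  -0.4  0.2] open 0.05
[-0.305  0.909  0.099  2.215 -0.953  0.142 -1.163]
clock: 17.2
tool_pos: [0.4246, 0.0725, 0.003]
eef_rot: [0.988, -0.151, -0.036, -0.006]
contact_force: [0.6, 0.2, 3.5]
opening: 0.293
finger_force: 12.0
t 17.2 pos [0.4246 0.0725 0.0257] d tool [-0.0009 -0.0002  0.0007] rot [-0.0003  0.0732  0.0011] F [0.6 0.2 3.5] open 0.0258
```

```bash
python3 -m jog '[[[0,0,-0.01,0,0,0],[0,0,-0.02,0,0,0],[0,0,-0.03,0,0,0],[0,0,-0.03,0,0,0],[0,0,-0.03,0,0,0],[0,0,-0.01,0,0,0],[0,0,0,0,0,0]]]' ; python3 go.py c2 .15
```

```text
clock: 18.08
tool_pos: [0.4337, 0.0699, 0.1327]
eef_rot: [0.988, -0.15, -0.036, -0.006]
contact_force: [0.3, 0.4, -1.7]
opening: 0.289
finger_force: 12.0
t 18.07 pos [0.4337 0.0699 0.1554] d tool [-0.0218 -0.1397  0.0071] rot [-0.0006  0.0727  0.0016] F [ 0.3  0.4 -1.7] open 0.0254
```

```bash
python3 -m jog '[[[-0.003,-0.015,0,0,0,0],[-0.004,-0.025,0,0,0,0],[-0.004,-0.03,0,0,0,0],[-0.004,-0.03,0,0,0,0],[-0.004,-0.025,0,0,0,0],[-0.003,-0.015,0,0,0,0],[0,0,0,0,0,0],[0,0,0,0,0,0]]]' >/dev/null ; python3 go.py c2 .0335; python3 meas.py | head -9
```

```text
t 19.07 pos [0.454  0.2086 0.1567] d tool [ 0.0086 -0.0014  0.1229] rot [ 0.001   0.0737 -0.0004] F [ 0.8  0.1 -0.7] open 0.0254
[280.1 195.2] top [0.5084 0.0554] scene [0.5051 0.0585] [279.5 204.9]
[210.6 239.2] top [0.4025 0.227 ] scene [0.401  0.2276] [252.  273.1]
[301.9 248.1] top [0.3774 0.0038] scene [0.3757 0.005 ] [337.2 222.9]
[325.4 262.2] top [ 0.342 -0.053] scene [ 0.3396 -0.0526] [366.6 218.5]
tray corners [[0.5094, 0.2884], [0.4725, 0.1695], [0.3659, 0.2025], [0.4039, 0.3226]] [0.4379 0.2457]
0.1246 -107.3
0.126 -107.5
0.1109 -17.9
0.1115 -17.2Traceback (most recent call last):
  File "meas.py", line 19, in <module>
    pts=np.argwhere(m)[:,::-1].astype(float); W=ray(t,pts,.092)[:,:2]; w=W-W.mean(0); v=np.linalg.svd(w)[2][0]; q=w@v
                                                ~~~^^^^^^^^^^^^
  File "h.py", line 7, in ray
    p=cv2.undistortPoints(np.array(uv,float).reshape(-1,1,2),s['mtx'],s['D']).reshape(-1,2)
      ~~~~~~~~~~~~~~~~~~~^^^^^^^^^^^^^^^^^^^^^^^^^^^^^^^^^^^^^^^^^^^^^^^^^^^^
cv2.error: OpenCV(4.12.0) /io/opencv/modules/calib3d/src/undistort.dispatch.cpp:347: error: (-215:Assertion failed) CV_IS_MAT(_src) && CV_IS_MAT(_dst) && (_src->rows == 1 || _src->cols == 1) && (_dst->rows == 1 || _dst->cols == 1) && _src->cols + _src->rows - 1 == _dst->rows + _dst->cols - 1 && (CV_MAT_TYPE(_src->type) == CV_32FC2 || CV_MAT_TYPE(_src->type) == CV_64FC2) && (CV_MAT_TYPE(_dst->type) == CV_32FC2 || CV_MAT_TYPE(_dst->type) == CV_64FC2) in function 'cvUndistortPointsInternal'
```

```bash
python3 -m jog '[[[0.0015,-0.001,0.02,0,0,0],[0.0015,0,0.02,0,0,0],[0.0015,0,0.02,0,0,0],[0.0015,0,0.02,0,0,0],[0.001,0,0.015,0,0,0],[0,0,0.005,0,0,0],[0,0,0,0,0,0],[0,0,0,0,0,0]]]' ; python3 go.py c2 .0335
```

```text
clock: 20.18
tool_pos: [0.4548, 0.2109, 0.0344]
eef_rot: [0.988, -0.151, -0.036, -0.006]
contact_force: [0.7, 0.2, 0.1]
opening: 0.287
finger_force: 12.0
t 20.18 pos [0.4548 0.2109 0.0571] d tool [0.0013 0.0012 0.0236] rot [-0.0007  0.0725  0.001 ] F [0.7 0.2 0.1] open 0.0253
```

```bash
python3 - <<'E'
from meas import *
s=cam('scene')
for c in caps(s): print(c.round(1), ray(s,c,.075)[0].round(4))
x0,y0,k=180,195,6
im=s['frame'][y0:y0+95,x0:x0+110,::-1].astype(float)/255
cv2.imwrite('pics/p1.png',cv2.resize((255*im**.7).astype(np.uint8),None,fx=k,fy=k,interpolation=cv2.INTER_CUBIC))
E
```

```text
[366.6 218.5] [ 0.3271 -0.031   0.075 ]
[337.1 222.9] [0.3618 0.0241 0.075 ]
[267.  227.3] [0.4544 0.1403 0.075 ]
[187.7 242.1] [0.5344 0.2833 0.075 ]
[240.5 245.4] [0.4541 0.2113 0.075 ]
[252.  273.1] [0.3861 0.2379 0.075 ]
```

View pics/p1.png

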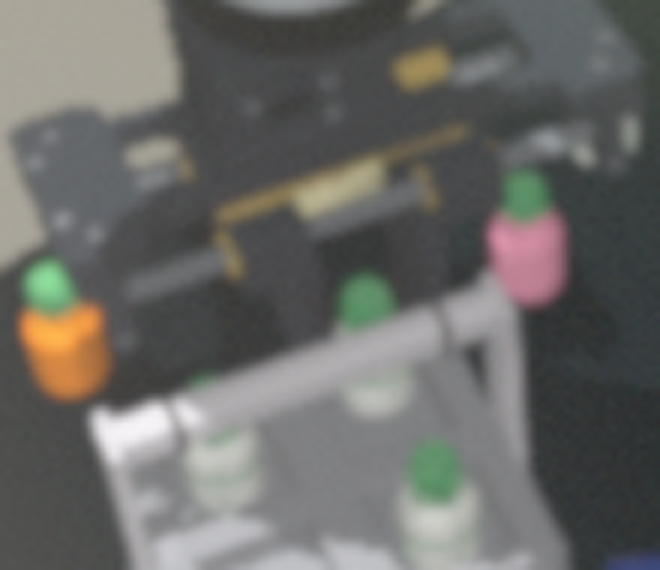

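The held bottle, with its cap at (365,300), hangs over cell_2 behind the handle. Bottles c (435,520) and d (225,465) are standing untouched. I'm lowering it.

```bash
python3 -m jog '[[[0.001,0.001,0.008,0,0,0],[0,0,0.008,0,0,0],[0,0,0.006,0,0,0],[0,0,0,0,0,0],[0,0,0,0,0,0]]]' ; python3 go.py c2 .0325
```

```text
clock: 20.85
tool_pos: [0.4535, 0.21, 0.0119]
eef_rot: [0.988, -0.151, -0.036, -0.006]
contact_force: [-0.4, 0.8, -0.4]
opening: 0.293
finger_force: 12.0
t 20.85 pos [0.4535 0.21   0.0346] d tool [ 0.0006 -0.      0.002 ] rot [-0.0001  0.0734  0.001 ] F [-0.4  0.8 -0.4] open 0.0258
```

```bash
python3 -m jog '[[[0,0,0.002,0,0,0],[0,0,0.001,0,0,0],[0,0,0,0,0,0],[0,0,0,0,0,0]]]' ; python3 go.py c2 .0325;  python3 -m jog '[[[0,0,0,0,0,0],[0,0,0,0,0,0],[0,0,0,0,0,0],[0,0,-0.01,0,0,0],[0,0,-0.02,0,0,0],[0,0,-0.03,0,0,0],[0,0,-0.03,0,0,0],[0,0,-0.03,0,0,0],[0,0,0,0,0,0],[0,0,0,0,0,0]]]' 0.036;python3 go.py a .15; python3 meas.py|head -9
```

```text
clock: 21.35
tool_pos: [0.4533, 0.2103, 0.009]
eef_rot: [0.988, -0.151, -0.036, -0.006]
contact_force: [-0.4, -0.2, 1.6]
opening: 0.286
finger_force: 12.0
t 21.35 pos [0.4533 0.2103 0.0317] d tool [ 0.0007  0.0001 -0.0008] rot [-0.0003  0.0733  0.0012] F [-0.4 -0.2  1.6] open 0.0252
clock: 22.6
tool_pos: [0.461, 0.2077, 0.1283]
eef_rot: [0.988, -0.15, -0.037, -0.006]
contact_force: [0.5, -0.9, -0.2]
opening: 0.409
finger_force: 0.0
t 22.6 pos [0.461  0.2077 0.151 ] d tool [ 0.0898  0.1308 -0.0057] rot [0.0001 0.0742 0.0014] F [ 0.5 -0.9 -0.2] open 0.0361
[280.1 195.2] top [0.5084 0.0554] scene [0.5051 0.0585] [279.5 204.9]
[210.6 239.2] top [0.4025 0.227 ] scene [0.401  0.2275] [252.1 273.1]
[301.9 248.1] top [0.3774 0.0038] scene [0.3757 0.005 ] [337.2 222.9]
[325.4 262.2] top [ 0.342 -0.053] scene [ 0.3396 -0.0523] [366.6 218.5]
tray corners [[0.5094, 0.2884], [0.4725, 0.1695], [0.3659, 0.2025], [0.4039, 0.3226]] [0.4379 0.2457]
0.1246 -107.3
0.126 -107.5
0.1109 -17.9
0.1115 -17.2Traceback (most recent call last):
  File "meas.py", line 19, in <module>
    pts=np.argwhere(m)[:,::-1].astype(float); W=ray(t,pts,.092)[:,:2]; w=W-W.mean(0); v=np.linalg.svd(w)[2][0]; q=w@v
                                                ~~~^^^^^^^^^^^^
  File "h.py", line 7, in ray
    p=cv2.undistortPoints(np.array(uv,float).reshape(-1,1,2),s['mtx'],s['D']).reshape(-1,2)
      ~~~~~~~~~~~~~~~~~~~^^^^^^^^^^^^^^^^^^^^^^^^^^^^^^^^^^^^^^^^^^^^^^^^^^^^
cv2.error: OpenCV(4.12.0) /io/opencv/modules/calib3d/src/undistort.dispatch.cpp:347: error: (-215:Assertion failed) CV_IS_MAT(_src) && CV_IS_MAT(_dst) && (_src->rows == 1 || _src->cols == 1) && (_dst->rows == 1 || _dst->cols == 1) && _src->cols + _src->rows - 1 == _dst->rows + _dst->cols - 1 && (CV_MAT_TYPE(_src->type) == CV_32FC2 || CV_MAT_TYPE(_src->type) == CV_64FC2) && (CV_MAT_TYPE(_dst->type) == CV_32FC2 || CV_MAT_TYPE(_dst->type) == CV_64FC2) in function 'cvUndistortPointsInternal'
```

```bash
python3 -m jog '[[[0,0,0,0,0.037,0],[0,0,0,0,0.037,0],[0.015,0.02,0,0,0,0],[0.019,0.028,0,0,0,0],[0.019,0.028,0,0,0,0],[0.019,0.028,0,0,0,0],[0.012,0.018,0,0,0,0],[0.006,0.009,0,0,0,0],[0,0,0,0,0,0],[0,0,0,0,0,0]]]' 0.05 >/dev/null;python3 go.py a .026; python3 -m jog '[[[0,0,0.02,0,0,0],[0,0,0.02,0,0,0],[0,0,0.02,0,0,0],[0,0,0.015,0,0,0],[0,0,0,0,0,0],[0,0,0,0,0,0]]]' >/dev/null;python3 go.py a .026
```

```text
t 23.95 pos [0.508  0.057  0.1509] d tool [0.0004 0.001  0.1249] rot [-0.0006  0.0007  0.0028] F [-0.1 -1.  -1.2] open 0.0499
t 24.7 pos [0.5088 0.0558 0.0767] d tool [-0.0009  0.0001  0.0507] rot [-0.0004 -0.0012  0.0013] F [-0.5  0.2 -0.1] open 0.0499
```

```bash
python3 -m jog '[[[0,0,0.015,0,0,0],[0,0,0.015,0,0,0],[0,0,0.013,0,0,0],[0,0,0.008,0,0,0],[0,0,0,0,0,0],[0,0,0,0,0,0]]]' >/dev/null;python3 go.py a .026;python3 -m jog '[[[0,0,0,0,0,0],[0,0,0,0,0,0],[0,0,0,0,0,0],[0,0,0,0,0,0],[0,0,0,0,0,0]]]' 0.015 12;  python3 go.py a .026
```

```text
t 25.45 pos [0.5087 0.0555 0.0254] d tool [-0.0008 -0.0002 -0.0006] rot [-0.0001 -0.0009  0.0009] F [ 0.1  0.4 -0.3] open 0.0501
clock: 26.08
tool_pos: [0.5087, 0.0557, 0.0028]
eef_rot: [0.989, -0.151, 0.0, -0.0]
contact_force: [0.4, 0.8, 2.2]
opening: 0.292
finger_force: 12.0
t 26.07 pos [0.5087 0.0557 0.0255] d tool [-0.0008 -0.0001 -0.0005] rot [-0.0003 -0.0009  0.0011] F [0.4 0.8 2.2] open 0.0258
```

```bash
python3 -m jog '[[[0,0,-0.01,0,0,0],[0,0,-0.02,0,0,0],[0,0,-0.03,0,0,0],[0,0,-0.03,0,0,0],[0,0,-0.03,0,0,0],[0,0,-0.01,0,0,0],[0,0,0,0,0,0],[0,0,0,0,0,0]]]' ; python3 go.py c1 .15
```

```text
clock: 27.08
tool_pos: [0.5078, 0.0558, 0.1317]
eef_rot: [0.989, -0.151, -0.001, 0.0]
contact_force: [0.7, 0.2, -0.0]
opening: 0.289
finger_force: 12.0
t 27.07 pos [0.5078 0.0558 0.1544] d tool [-0.1502 -0.1901  0.0045] rot [0.0004 0.0011 0.0013] F [ 0.7  0.2 -0. ] open 0.0255
```

```bash
python3 -m jog '[[[-0.012,-0.015,0,0,0,0],[-0.02,-0.025,0,0,0,0],[-0.024,-0.03,0,0,0,0],[-0.024,-0.03,0,0,0,0],[-0.024,-0.03,0,0,0,0],[-0.02,-0.025,0,0,0,0],[-0.016,-0.02,0,0,0,0],[-0.010,-0.015,0,0,0,0],[0,0,0,0,0,0],[0,0,0,0,0,0]]]' >/dev/null; python3 go.py c1 .0325; python3 -m jog '[[[0,0,0.02,0,0,0],[0,0,0.02,0,0,0],[0,0,0.02,0,0,0],[0,0,0.02,0,0,0],[0,0,0.01,0,0,0],[0,0,0,0,0,0],[0,0,0,0,0,0],[0,0,0,0,0,0]]]' >/dev/null; python3 go.py c1 .0325;python3 - <<'E'
from meas import *
s=cam('scene')
for c in caps(s): print(c.round(1), ray(s,c,.08)[0].round(4))
E
```

```text
t 28.32 pos [0.4225 0.2803 0.1551] d tool [-0.002  -0.0013  0.1226] rot [ 0.0008 -0.0013 -0.0007] F [-0.4 -0.4 -0.4] open 0.0258
t 29.32 pos [0.4224 0.2819 0.0658] d tool [-0.0014  0.0003  0.0333] rot [-0.0009 -0.0015  0.0012] F [-0.4  0.5  0.3] open 0.0256
[366.6 218.5] [ 0.3246 -0.0266  0.08  ]
[337.2 222.9] [0.3589 0.0281 0.08  ]
[267.9 225.8] [0.4528 0.1389 0.08  ]
[221.  272.5] [0.424 0.281 0.08 ]
[252.1 273.1] [0.383  0.2399 0.08  ]
```

```bash
python3 -m jog '[[[-0.002,0,0.01,0,0,0],[0,0,0.01,0,0,0],[0,0,0.008,0,0,0],[0,0,0.004,0,0,0],[0,0,0,0,0,0],[0,0,0,0,0,0]]]' ; python3 go.py c1 .0315
```

```text
clock: 30.12
tool_pos: [0.4203, 0.2823, 0.0107]
eef_rot: [0.989, -0.151, 0.0, -0.0]
contact_force: [0.1, 0.2, -0.1]
opening: 0.29
finger_force: 12.0
t 30.12 pos [0.4203 0.2823 0.0334] d tool [ 0.0008 -0.      0.0019] rot [-0.0003 -0.0009  0.001 ] F [ 0.1  0.2 -0.1] open 0.0256
```

```bash
python3 -m jog '[[[0,0,0.001,0,0,0],[0,0,0.001,0,0,0],[0,0,0,0,0,0],[0,0,0,0,0,0]]]' ; python3 -m jog '[[[0,0,0,0,0,0],[0,0,0,0,0,0],[0,0,0,0,0,0],[0,0,-0.01,0,0,0],[0,0,-0.02,0,0,0],[0,0,-0.03,0,0,0],[0,0,-0.03,0,0,0],[0,0,-0.03,0,0,0],[0,0,-0.02,0,0,0],[0,0,0,0,0,0],[0,0,0,0,0,0]]]' 0.036;python3 go.py h .15 1; python3 go.py h .15 -1; python3 -c "
from h import *
print(get_state()['q'].round(3))"
```

```text
clock: 30.62
tool_pos: [0.4202, 0.2824, 0.0087]
eef_rot: [0.989, -0.151, 0.0, -0.0]
contact_force: [-0.9, -0.5, 3.2]
opening: 0.292
finger_force: 12.0
clock: 32.0
tool_pos: [0.4194, 0.2823, 0.1481]
eef_rot: [0.989, -0.151, -0.0, 0.0]
contact_force: [-0.3, 0.1, 0.0]
opening: 0.41
finger_force: 0.0
t 32.0 pos [0.4194 0.2823 0.1708] d tool [0.0281 0.0293 0.0208] rot [ 1.0000e-04  4.0000e-04 -1.5695e+00] F [-0.3  0.1  0. ] open 0.0361
t 32.0 pos [0.4194 0.2823 0.1708] d tool [0.0281 0.0293 0.0208] rot [ 4.0000e-04 -1.0000e-04  1.5721e+00] F [-0.3  0.1  0. ] open 0.0361
[-1.045  0.73   0.617  2.013 -0.719  0.626 -1.815]
```

```bash
python3 -m jog '[[[0.014,0.015,0,0,0,0.15],[0,0,0,0,0,0]]]' 0.06 >/dev/null; python3 go.py h .15 -1; python3 -c "
from h import *
print(get_state()['q'].round(3))"
```

```text
t 32.25 pos [0.429  0.2622 0.1705] d tool [0.0148 0.0108 0.0206] rot [ 1.0000e-03 -2.0000e-03  1.4203e+00] F [-0.1  0.1  0.7] open 0.0539
[-1.023  0.739  0.655  2.022 -0.756  0.639 -1.883]
```

```bash
python3 -m jog '[[[0,0,0,0,0,-0.143],[0,0,0,0,0,-0.143],[0,0,0,0,0,-0.143],[0,0,0,0,0,-0.143],[0,0,0,0,0,-0.143],[0,0,0,0,0,-0.143],[0,0,0,0,0,-0.143],[0,0,0,0,0,-0.143],[0,0,0,0,0,-0.143],[0,0,0,0,0,-0.143],[0,0,0,0,0,-0.143],[0,0,0,0,0,-0.143]]]' >/dev/null;  python3 -m jog '[[[0,0,0,0,0,0],[0,0,0,0,0,0]]]' >/dev/null; python3 go.py h .12 1; python3 -c "
from h import *
print(get_state()['q'].round(3))
for n in('scene','top'):
    s=cam(n); print(n)
    from meas import caps
    for c in caps(s): print(c.round(1), ray(s,c,.055)[0].round(4))
    if n=='scene':
        x0,y0,k=180,195,6
        cv2.imwrite('pics/p2.png',cv2.resize(s['frame'][y0:y0+125,x0:x0+110,::-1],None,fx=4.8,fy=4.8,interpolation=cv2.INTER_CUBIC))
"
```

```text
t 34.0 pos [0.4286 0.2641 0.171 ] d tool [-0.0145  0.014   0.051 ] rot [ 0.      0.0001 -0.0047] F [ 0.8 -0.7 -0.6] open 0.0599
[-0.748  0.646  0.168  2.007 -0.209  0.505 -0.738]
scene
[366.6 218.5] [ 0.3371 -0.0482  0.055 ]
[337.2 222.9] [0.3728 0.0087 0.055 ]
[266.6 226.5] [0.4711 0.1278 0.055 ]
[187.8 241.9] [0.5516 0.2761 0.055 ]
[252.2 272.5] [0.3989 0.2284 0.055 ]
[223.8 284.1] [0.4155 0.2847 0.055 ]
top
[191.3 176.2] [0.5579 0.2731 0.055 ]
[252.6 208.6] [0.4756 0.1231 0.055 ]
[217.1 218.7] [0.4521 0.2103 0.055 ]
[210.5 239.1] [0.4025 0.2267 0.055 ]
[301.9 248.1] [0.3773 0.004  0.055 ]
[325.4 262.2] [ 0.3421 -0.0526  0.055 ]
```

View pics/p2.png

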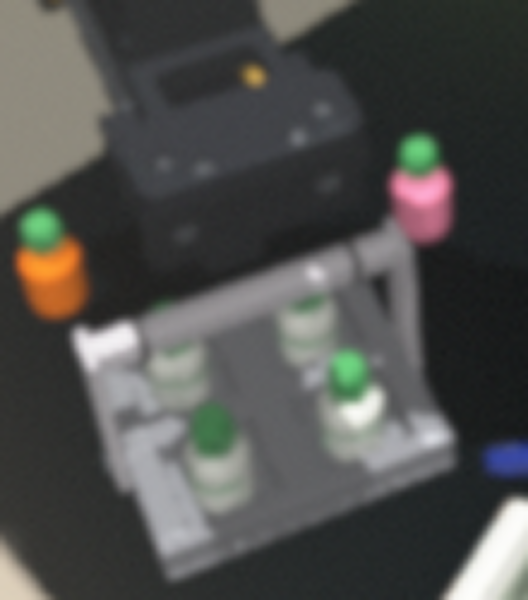

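All four bottles stand upright in their pockets, at (180,365), (308,325), (218,460) and (352,405). The handle runs from (105,345) to (385,245) and the carrier hasn't shifted. I'm going for the handle.

```bash
python3 -m jog '[[[-0.007,0.007,0,0,0,-0.005],[-0.007,0.007,0.01,0,0,0],[0,0,0.02,0,0,0],[0,0,0.02,0,0,0],[0,0,0,0,0,0],[0,0,0,0,0,0]]]' >/dev/null; python3 go.py h .066 1;python3 -m jog '[[[0,0,0.02,0,0,0],[0,0,0.018,0,0,0],[0,0,0.014,0,0,0],[0,0,0,0,0,0],[0,0,0,0,0,0]]]' ; python3 go.py h .066 1
```

```text
t 34.85 pos [0.4385 0.2459 0.1214] d tool [-0.0002 -0.001   0.0554] rot [ 0.001  -0.0001  0.0006] F [ 0.3 -0.3  1.1] open 0.0599
clock: 35.48
tool_pos: [0.4385, 0.2464, 0.0471]
eef_rot: [0.806, 0.593, 0.001, 0.0]
contact_force: [-0.1, -0.4, 0.2]
opening: 0.679
finger_force: 0.0
t 35.48 pos [0.4385 0.2464 0.0698] d tool [-0.0007 -0.0008  0.0038] rot [ 0.0013 -0.0008  0.0012] F [-0.1 -0.4  0.2] open 0.0598
```

```bash
python3 -m jog '[[[0,-0.001,0.003,0,0,0],[0,0,0,0,0,0],[0,0,0,0,0,0]]]' 0.02 >/dev/null; python3 -m jog '[[[0,0,0,0,0,0],[0,0,0,0,0,0],[0,0,0,0,0,0],[0,0,0,0,0,0],[0,0,0,0,0,0],[0,0,0,0,0,0]]]' 0 45; python3 go.py h .066 1; python3 -m jog '[[[0,0,-0.005,0,0,0],[0,0,-0.005,0,0,0],[0,0,-0.01,0,0,0],[0,0,0,0,0,0],[0,0,0,0,0,0]]]';python3 go.py h .066 1
```

```text
clock: 36.6
tool_pos: [0.4368, 0.2466, 0.0435]
eef_rot: [0.805, 0.593, -0.0, 0.0]
contact_force: [-2.4, 0.5, 2.0]
opening: 0.129
finger_force: 45.0
t 36.6 pos [0.4368 0.2466 0.0662] d tool [-0.0004  0.0009  0.0002] rot [0.     0.0001 0.0015] F [-2.4  0.5  2. ] open 0.0114
clock: 37.22
tool_pos: [0.4372, 0.2466, 0.0637]
eef_rot: [0.806, 0.593, 0.0, 0.0]
contact_force: [0.7, 0.1, -6.5]
opening: 0.128
finger_force: 45.0
t 37.23 pos [0.4372 0.2466 0.0864] d tool [-0.0005  0.0005  0.0204] rot [ 0.0008 -0.0003  0.0014] F [ 0.7  0.1 -6.5] open 0.0113
```

```bash
python3 -m jog '[[[0,0,-0.01,0,0,0],[0,0,-0.015,0,0,0],[0,0,-0.015,0,0,0],[0,0,-0.015,0,0,0],[0,0,-0.015,0,0,0],[0,0,-0.015,0,0,0],[0,0,-0.015,0,0,0],[0,0,-0.01,0,0,0],[0,0,-0.005,0,0,0],[0,0,0,0,0,0],[0,0,0,0,0,0],[0,0,0,0,0,0]]]';python3 go.py h .201 1; python3 - <<'E'
from meas import *
for n in('scene','top'):
    s=cam(n); print(n)
    for c in caps(s): print(c.round(1), ray(s,c,.188)[0].round(4), ray(s,c,.05)[0].round(4))
st=get_state(); print(st['qd'].round(3), st['moment'].round(2))
E
```

```text
clock: 38.72
tool_pos: [0.4368, 0.2464, 0.1781]
eef_rot: [0.806, 0.593, -0.0, 0.0]
contact_force: [0.1, -0.4, -5.6]
opening: 0.126
finger_force: 45.0
t 38.73 pos [0.4368 0.2464 0.2008] d tool [-0.0002  0.0008 -0.0002] rot [-0.      0.0006  0.0013] F [ 0.1 -0.4 -5.6] open 0.0111
scene
[366.6 218.5] [0.2706 0.0667 0.188 ] [ 0.3396 -0.0526  0.05  ]
[205.7 219.6] [0.4605 0.2705 0.188 ] [0.5838 0.2095 0.05  ]
[247.2 226.1] [0.399  0.2282 0.188 ] [0.5047 0.1551 0.05  ]
[337.2 222.9] [0.2986 0.1114 0.188 ] [0.3757 0.005  0.05  ]
[267.3 226.9] [0.374  0.2045 0.188 ] [0.4726 0.1247 0.05  ]
[214.5 237.4] [0.4166 0.2836 0.188 ] [0.5273 0.2264 0.05  ]
[186.4 242.4] [0.4395 0.3232 0.188 ] [0.5568 0.2772 0.05  ]
top
[252.6 208.6] [0.4635 0.1174 0.188 ] [0.4761 0.1235 0.05  ]
[210.3 214.1] [0.4526 0.2104 0.188 ] [0.4639 0.2274 0.05  ]
[203.1 236.9] [0.4028 0.2264 0.188 ] [0.4083 0.2452 0.05  ]
[301.9 248.1] [0.3752 0.0102 0.188 ] [0.3774 0.0038 0.05  ]
[325.4 262.2] [ 0.3435 -0.0406  0.188 ] [ 0.342 -0.053  0.05 ]
[-0.003 -0.002 -0.001 -0.002 -0.     0.001  0.001] [ 0.   -0.05 -0.05]
```

```bash
python3 -m jog '[[[0,0,0,0,0,0],[0,0,0,0,0,0],[0,0,0,0,0,0],[0,0,0,0,0,0]]]' && python3 -c "
from plant import *
print(finish_job())"
```

```text
clock: 39.33
tool_pos: [0.4371, 0.2466, 0.1785]
eef_rot: [0.806, 0.593, 0.0, 0.0]
contact_force: [0.5, -0.1, -5.1]
opening: 0.127
finger_force: 45.0
the job is handed in; nothing more can be done
None
```

I loaded both white bottles into the empty pockets, lifted the carrier by its handle to about 13.5 cm, held it level and still, and handed the job in at 39 s; no verdict was returned.

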